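Slide a turned leg into the boring jig and clamp it

ROBOT

A 6-joint arm with a two-finger parallel gripper is mounted at the origin on the work surface; the furniture and walls round the work are solid. World frame = base frame: x ahead of the robot, y to its left, z up, the work surface at z = 0. Lengths are in m, angles in rad, forces in N, time in s.
With the tool pointing down it reaches from about 0.35 to 0.975 m from the base axis. Payload 4.9 kg.
Tool frame: the origin (TCP) lies between the finger pads; the fingertips stand 14 mm ahead of it and the grasp point (between the pads) lies 5 mm behind it (manip.tcp_to_tips is the distance from the TCP to the fingertips, in m); z points along the fingers, y is the line along which they close (so a half turn about z gives the same grasp; the last joint's range is limited). The gripper opens to 85 mm and grips with 20 to 120 N. Pads are 22 mm wide; open, the fingers measure 114 mm over their backs; the gripper's body (76 mm by 85 mm) begins 54 mm behind the grasp point. The pads swing forward as they close: fully open they stand 13 mm farther back than shut.
Start: joints at [-1.378, 0.053, 1.613, -0, 1.476, -0.119], TCP at [0.192, -0.595, 0.245] pointing down, gripper open.
Joint ranges: [-3.01, 3.01], [-1.01, 2.22], [0.06, 2.58], [-1.02, 4.17], [0.09, 2.62], [-3.14, 3.14]. Speed limits (rad/s): [2.57, 2.57, 3.14, 3.14, 3.14, 3.14].

INTERFACE

Orientations are given as a unit quaternion [w, x, y, z].
In Python, from plant import manip gives the robot as it stands.
- The arm moves only by the tool servo_tool, never from a script. Its argument "moves" is a list that holds one entry, the list of rows, each a list of 7 numbers: the shift along the tool's x, y, z in mm, then the turn, a rotation vector about the tool's x, y, z in degrees, then the finger opening in mm, from 0 to 85.4. In form: [[[x, y, z, ax, ay, az, fingers], ...]]. A call has 1 to 12 rows; each row shifts and turns the commanded pose from where the row before left it, along the tool's axes as they then stand; what a row does not reach is not made up. A row lasts 1/8 s, in which the tool goes at most 62.5 mm and 10.7 degrees, less where a joint would pass 70% of its speed; a pose out of reach is approached as far as the arm can. A call with a gripper value outside its range is refused whole. The fingers move at their own pace and stop on an object; the grip force is fixed at half the most. Time passes only in rows, so rows that do not move let the fingers close. It gives the time, the measured TCP pose, the force, the opening and the grip force at its end, in the units of the state.
- manip.state(): the state, without advancing time (a new reading comes with each control period).
- manip.grab_frame(name): name is "scene" or "top" or "wrist"; returns a dict with "image" (420x560x3 uint8, blue, green, red), "mtx" (3x3 intrinsics, pixels), "dist_coeffs" ([k1, k2, p1, p2, k3] as OpenCV has them; the pictures are not rectified), "eye" and "rotation" of the camera in the world. Camera axes: x right, y down, z forward; pixel columns grow to the right and rows downward; lengths in m; the calibration is good to about 2 mm. A picture is of the moment at which its call begins. There is no depth.
- manip.job_done(): hands the job in; it is judged then, once.
The state is a dict: "time": time; "joint_pos": joint angles; "joint_vel": joint speeds; "joint_efforts": joint torques, N m; "tool_pos": TCP position; "tool_rot": TCP orientation; "contact_force": force on the tool from outside, world axes, zero at the start; "ft_torque": the same for the moment, N m; "gripper_width": opening from 0.0 (shut) to 1.0 (fully open); "grasp_force": force on a finger pad.
Only numpy, scipy, OpenCV 4.12 (cv2) and the standard library are available. Lean on these libraries where they do the work, as an engineer would, in place of code of your own. Each camera call takes 0.05 s, during which the arm holds its last target. There are 200 camera calls.

TASK

Push the turned wooden leg gently, low down on its body so that it slides upright without tipping, through the open throat of the boring jig until it is seated against both faces of the jig's V, under the drill bushing. Then push the red swing arm fully shut against its stop, so that its sprung rubber pad clamps the leg for drilling. Do it by pushing only: never lift, pinch, ram or tip the leg, and leave the other tools on the bench where they are.

Things in the scene. Friction and masses are not known exactly. Their poses are not given: they have to be found in the camera images.
- turned_leg: tall turned leg of mid-brown wood, loose, 0.2 to 0.4 kg, 200 mm high, standing on its wide end in front of the jig. Its lowest 75 mm are a plain cylinder 60 mm in diameter; above, it narrows to 32 mm, with a 39 mm foot on top. Origin: centre of its underside, z up. Pushed higher than about 35 mm above the bench it may tip; keep the gripper's body off its upper part
- boring_jig: wooden boring jig fixed to the bench. Origin on the bench straight below the bushing; x points from the open throat into the V (the way the leg is pushed), -y to the arm's pivot side, z up. Its U-shaped plywood base, 18 mm thick (x -77 to 87, y -98 to 98 mm), leaves a throat 124 mm wide in which the leg slides on the bench. A stop block 48 mm high for the arm: x -50 to -18, y 63 to 85 mm
- seat (a point): where the middle of the leg's underside lies (on the bench) when the leg touches both faces of the V; it is the jig's origin. The faces are beech faced with slippery white plastic, 60 mm high, at 90 degrees, open to the jig's -x; their front edges are about 115 mm apart at x = -15 mm
- clamp_pivot (a point): axis of the red arm's upright pivot pin, 36 mm above the bench, at x = -58, y = -80 mm of the jig; axes as the jig's
- clamp_arm (a joint): angle of the red arm (rad): 0 is fully shut (it lies along the jig's +y across the throat, against its stop); grows as it opens, counter-clockwise from above, to 2.4. At angle q the arm points along (-sin q, cos q) in the jig's x, y and shuts towards (cos q, sin q). Stiff pivot (0.5 N m): it stays where it is left, also against the pad's spring
- clamp_end (a point): point on the red arm's outer side (the side to push to shut it), 125 mm from the pivot, 36 mm above the bench. The arm is a bar 16 mm thick, 24 to 48 mm above the bench, that reaches 158 mm from the pivot; x of this point points through the bar in the shutting direction, +y along it to its free end
- clamp_pad: round black rubber pad, 20 mm across, on a sprung spindle (1 N a mm) on the arm's inner side, 80 mm from the pivot, 36 mm above the bench. Origin: centre of its face, 32 mm from the bar's middle line. With the leg seated it is pressed in about 4 mm as the arm shuts, which takes 5 to 9 N at the arm's end
- dowel_can: bystander: grey tin can with dowels, 73 mm across, 123 mm high; origin at the centre of its underside
- try_square: bystander: try square with dark wooden stock lying flat, 215x130x18 mm
- offcut_1: bystander: pale timber offcut lying flat, 45x140x19 mm
- chisel_1: bystander: chisel lying flat, 243 mm long
- chisel_2: bystander: chisel lying flat, 243 mm long
- bushing (a point): lower end of the steel drill bushing, 243 mm above the seat, in an overarm 250 to 276 mm above the bench that reaches from the jig's post (x 57 to 87 mm, 46 mm wide) forward to x = -25 mm

How it is judged:
By the outcome, as a careful person would: the job done as asked, in the order asked, and still so for the second after the job is handed in, with the robot touching nothing.
It also fails if it takes over 61 s, if anything falls off the work surface, if the arm or the gripper's body presses on something with over 40 N, if the wrist force passes 120 N, or if a joint passes its speed limit or range.

## Working session

There is one attempt and no reset: what is moved stays moved. The work goes in short steps, Python scripts to look and compute and a tool call to move; the robot and the scene stay as the last step left them, time stands still between calls to the robot, and variables do not carry over. Pictures are saved under pics/ and viewed, at most 10 in all, crops included, and the job is handed in when it is done.

Besides the shell and the picture viewer there is one more tool, called after "Emit:" in YAML: its name, and indented under it one key for each argument. servo_tool: Moves the arm, as the interface text tells. Its arguments: {"type":"object","properties":{"moves":{"type":"array"}},"required":["moves"]}

```bash
ls; mkdir -p pics; python3 - <<'E'
from plant import manip
import cv2,numpy as np
for n in ("scene","top"):
    f=manip.grab_frame(n); cv2.imwrite(f"pics/{n}0.png",f["image"]); print(n,f["eye"],np.round(f["rotation"],3).tolist(),f["mtx"].tolist() if hasattr(f["mtx"],'tolist') else f["mtx"],f["dist_coeffs"])
print(manip.state(), manip.tcp_to_tips)
E
```

```text
pics
scene [-0.06641954 -0.86924643  1.0965039 ] [-0.367, 0.879, -0.281, 0.117] [[418.97996151307774, 0.0, 277.8356786095852], [0.0, 418.97996151307774, 211.50418764101843], [0.0, 0.0, 1.0]] [-0.06973194  0.          0.          0.          0.        ]
top [-0.4460887   0.0471967   1.60826915] [0.199, -0.632, 0.718, -0.214] [[503.6953949290859, 0.0, 278.5907891919444], [0.0, 503.6953949290859, 212.1058317538495], [0.0, 0.0, 1.0]] [-0.02469018  0.          0.          0.          0.        ]
{'time': 0.1, 'joint_pos': array([-1.37801460e+00,  5.33032162e-02,  1.61415989e+00,  4.49522555e-06,
        1.47601793e+00, -1.18997091e-01]), 'joint_vel': array([-1.21888125e-03, -1.14712256e-03, -2.30100435e-03, -5.40215035e-05,
        6.14924153e-04, -1.42144120e-03]), 'joint_efforts': array([ 2.52614655e-04, -3.94904029e+01, -3.71364033e+01, -1.67223757e-04,
        3.90665402e-03, -4.28344720e-06]), 'tool_pos': array([ 0.19161851, -0.59433013,  0.24417636]), 'tool_rot': array([-9.43634419e-04,  9.87873426e-01,  1.55258503e-01, -3.25898165e-05]), 'contact_force': array([1.63316211, 0.40225052, 0.88553015]), 'ft_torque': array([-0.04855638,  0.00262382, -0.00884254]), 'grasp_force': 0.0, 'gripper_width': 1.0041936576107382} 0.014
```

View pics/scene0.png

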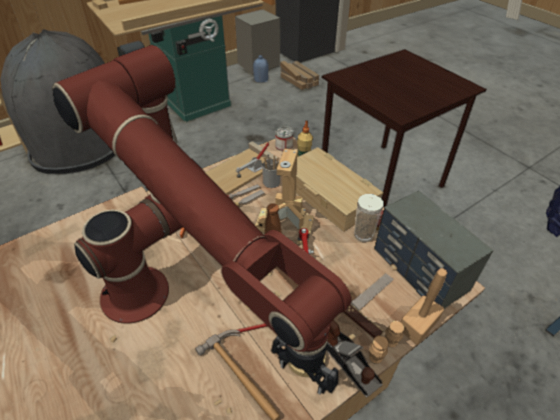

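View pics/top0.png

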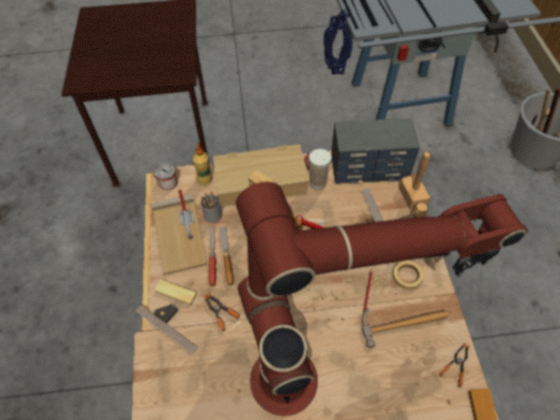

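The jig sits roughly in the middle of the bench and the robot's arm hides most of it: in the scene view it is near (290,215) with the red arm at (306,240), and in the top view the red arm is at (310,223). I'll write helpers and get a rough position.

```bash
cat > h.py <<'E'
from plant import manip
import cv2,numpy as np,pickle
from scipy.spatial.transform import Rotation as R
def rot(q): q=np.asarray(q); return R.from_quat(np.r_[q[1:],q[0]])
def grab(n,fn):
    f=manip.grab_frame(n); cv2.imwrite(f"pics/{fn}.png",f["image"]); f["name"]=fn; pickle.dump(f,open(f"pics/{fn}.pkl","wb")); return f
def load(fn): return pickle.load(open(f"pics/{fn}.pkl","rb"))
def ray(f,uv):
    p=cv2.undistortPoints(np.array(uv,float).reshape(-1,1,2),np.array(f["mtx"]),np.array(f["dist_coeffs"])).reshape(-1,2)
    return rot(f["rotation"]).apply(np.c_[p,np.ones(len(p))])
def onplane(f,uv,z):
    d=ray(f,uv); e=np.array(f["eye"]); return e+d*((z-e[2])/d[:,2])[:,None]
def proj(f,P):
    Rm=rot(f["rotation"]).inv(); t=-Rm.apply(f["eye"])
    return cv2.projectPoints(np.array(P,float).reshape(-1,1,3),Rm.as_rotvec(),t,np.array(f["mtx"]),np.array(f["dist_coeffs"]))[0].reshape(-1,2)
def st():
    s=manip.state(); T=rot(s["tool_rot"]); return s,T
def totool(target):  # world displacement to tool-frame mm
    s,T=st(); return np.round(T.inv().apply(np.array(target)-s["tool_pos"])*1000,1)
E
python3 - <<'E'
from h import *
s=grab("scene","s1");t=grab("top","t1");w=grab("wrist","w1")
print(onplane(s,[[285,215],[306,240],[272,215],[270,170],[290,155]],0.04).round(3))
print(onplane(t,[[310,223]],0.04).round(3))
print(w["eye"],rot(w["rotation"]).as_matrix().round(2))
E
```

```text
[[ 0.563 -0.027  0.04 ]
 [ 0.551 -0.164  0.04 ]
 [ 0.526 -0.     0.04 ]
 [ 0.664  0.212  0.04 ]
 [ 0.788  0.245  0.04 ]]
[[ 0.543 -0.168  0.04 ]]
[ 0.25692506 -0.57447776  0.37409459] [[ 0.31 -0.92 -0.26]
 [-0.95 -0.3  -0.08]
 [-0.    0.27 -0.96]]
```

Emit:
servo_tool:
  moves:
    - [[-46,-15,0,0,0,0,0],[-46,-15,0,0,0,0,0],[-46,-15,0,0,0,0,0],[-46,-15,0,0,0,0,0],[-46,-15,0,0,0,0,0],[-46,-15,0,0,0,0,0],[0,0,0,0,0,0,0],[0,0,0,0,0,0,0]]

```text
time: 1.25
tool_pos: [-0.0983, -0.5938, 0.2451]
tool_rot: [-0.0, 0.988, 0.155, 0.0]
contact_force: [1.3, 0.9, -1.0]
gripper_width: 0.001
grasp_force: 0.0
```

```bash
python3 - <<'E'
from h import *
s=grab("scene","s2");t=grab("top","t2")
a=cv2.resize(s["image"][110:310,180:440],None,fx=3,fy=3,interpolation=cv2.INTER_CUBIC)
b=cv2.resize(t["image"][140:300,180:380],None,fx=3.75,fy=3.75,interpolation=cv2.INTER_CUBIC)
cv2.imwrite("pics/s2c.png",a);cv2.imwrite("pics/t2c.png",b)
E
```

```text
(no output)
```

View pics/s2c.png

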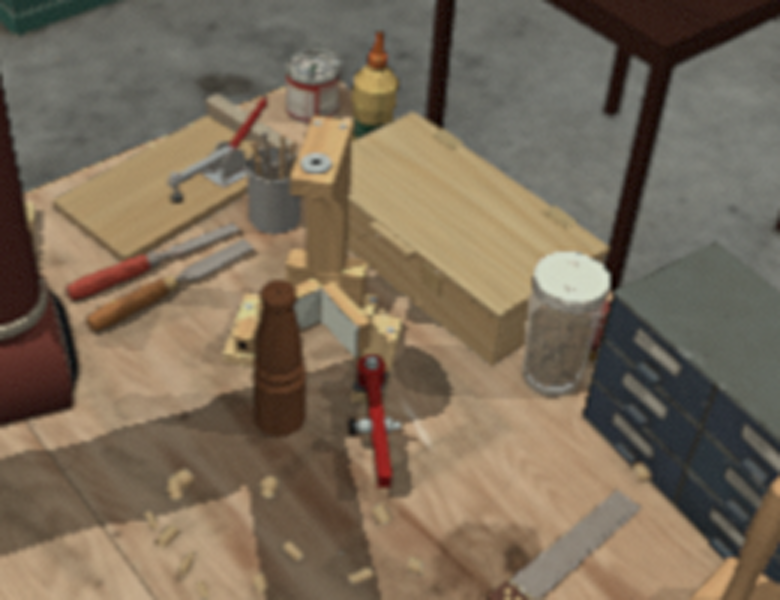

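View pics/t2c.png

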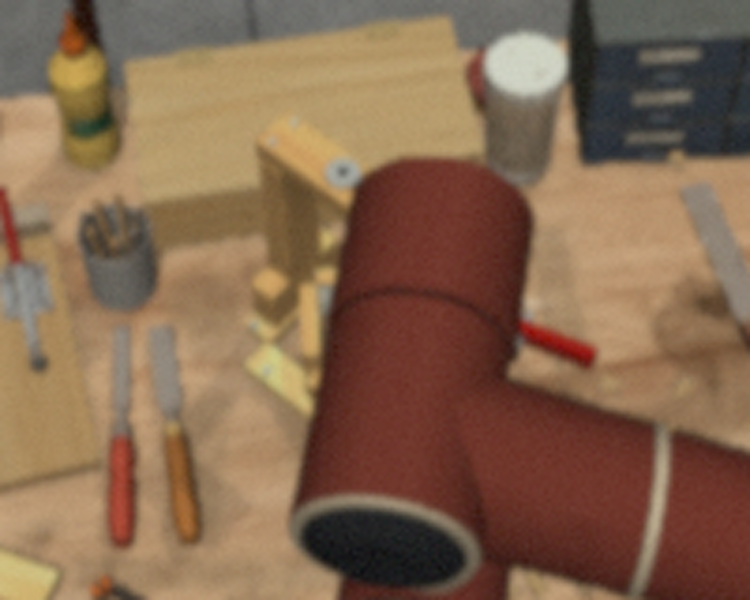

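The scene crop shows everything (crop = 3×, offset 180,110). The leg's foot is centred near (278,290) and its base bottom near (280,433). The bushing is at (316,161), the arm pivot at (373,365) and the arm tip at (386,483), so the arm is wide open. The V apex is near (321,284).

```bash
cat > fit.py <<'E'
from h import *
from scipy.optimize import least_squares
s=load("s2");t=load("t2")
c=lambda u,v:[180+u/3,110+v/3]
d=lambda u,v:[180+u/3.75,140+v/3.75]
obs=[(s,c(316,161),(0,0,.279)),(t,d(342,172),(0,0,.279)),(s,c(373,362),(-.058,-.08,.054)),(s,c(321,284),(.0424,0,.06)),
 (s,c(362,322),(-.015,-.0575,.06))]
J=lambda p,P:np.array([p[0]+np.cos(p[2])*P[0]-np.sin(p[2])*P[1],p[1]+np.sin(p[2])*P[0]+np.cos(p[2])*P[1],P[2]])
def res(p): return np.concatenate([proj(f,J(p,P))[0]-uv for f,uv,P in obs])
if __name__=="__main__":
    r=min((least_squares(res,[.6,0,a]) for a in (0,.8,1.6,-.8)),key=lambda r:r.cost)
    p=r.x; print("jig",p.round(4),np.degrees(p[2]).round(1),"res px",r.fun.round(1)); np.save("jig.npy",p)
    top=onplane(s,[c(278,291)],.2)[0]
    # base silhouette: fit cylinder: left/right bottom & front bottom
    b=onplane(s,[c(280,433)],0)[0]; v=b-np.array(s["eye"]); v[2]=0; v/=np.linalg.norm(v)
    print("leg top",top.round(4),"leg base",(b+.03*v).round(4))
    inv=lambda w:(np.array([[np.cos(p[2]),np.sin(p[2])],[-np.sin(p[2]),np.cos(p[2])]])@(np.array(w)[:2]-p[:2])*1000).round(1)
    print("leg in jig",inv(top),inv(b+.03*v))
    tip=onplane(s,[c(384,470)],.048)[0]; tt=onplane(t,[d(590,355)],.048)[0]; print("tip",tip.round(4),tt.round(4),inv(tip),inv(tt))
    dv=inv(tip)-[-58,-80]; print("q",np.arctan2(-dv[0],dv[1]),np.linalg.norm(dv))
    dv=inv(tt)-[-58,-80]; print("q",np.arctan2(-dv[0],dv[1]),np.linalg.norm(dv))
E
python3 fit.py
```

```text
jig [ 0.5565 -0.0336  0.7392] 42.4 res px [-0.1 -0.2  0.7 -0.8 -0.1 -1.2 -0.1  0.1 -0.7  1. ]
leg top [ 0.4577 -0.1044  0.2   ] leg base [ 0.4617 -0.0987  0.    ]
leg in jig [-120.7   14.2] [-113.9   15.7]
tip [ 0.4823 -0.2605  0.048 ] [ 0.4756 -0.2567  0.048 ] [-207.7 -117.8] [-210.1 -110.5]
q 1.8181312532331189 154.3986075066741
q 1.7686975756029364 155.1278827290568
```

Jig is at (0.557, -0.034) with yaw 42.4°. The leg is at about (-117, +15) mm in jig axes, and the red arm is open at q≈1.79. My plan is to tilt the tool about 38° back so its body stays off the leg. I'll push low with the fingertips part-open as a two-point cradle.

```bash
cat >> h.py <<'E'
jp=np.load("jig.npy")
def j2w(x,y,z): c,s=np.cos(jp[2]),np.sin(jp[2]); return np.array([jp[0]+(c*x-s*y)/1e3,jp[1]+(s*x+c*y)/1e3,z/1e3])
def w2j(w): c,s=np.cos(jp[2]),np.sin(jp[2]); d=(np.array(w)[:2]-jp[:2])*1e3; return np.array([c*d[0]+s*d[1],-s*d[0]+c*d[1],w[2]*1e3]).round(1)
def Rt(th,yaw=0):  # tool tilted th deg, fingers leaning toward jig yaw
    th=np.radians(th);p=jp[2]+np.radians(yaw)
    z=np.array([np.sin(th)*np.cos(p),np.sin(th)*np.sin(p),-np.cos(th)]);x=np.array([np.cos(th)*np.cos(p),np.cos(th)*np.sin(p),np.sin(th)])
    return R.from_matrix(np.c_[x,np.cross(z,x),z])
def turn(Rg): s,T=st(); return np.degrees((T.inv()*Rg).as_rotvec()).round(1)
E
python3 - <<'E'
from h import *
G=Rt(38); print("turn",turn(G)); s,T=st()
print("then shift",(G.inv().apply(j2w(-200,15,200)-s["tool_pos"])*1e3).round(1), j2w(-200,15,200))
E
```

```text
turn [  8.1  37.4 -23.5]
then shift [492.8  11.4 442.4] [ 0.39855511 -0.15720581  0.2       ]
```

Emit:
servo_tool:
  moves:
    - [[0,0,0,1.62,7.48,-4.7,44],[0,0,0,1.62,7.48,-4.7,44],[0,0,0,1.62,7.48,-4.7,44],[0,0,0,1.62,7.48,-4.7,44],[0,0,0,1.62,7.48,-4.7,44],[0,0,0,0,0,0,44]]

```text
time: 2.1
tool_pos: [-0.098, -0.5941, 0.2428]
tool_rot: [-0.119, 0.882, 0.341, 0.304]
contact_force: [-0.2, -0.2, 0.2]
gripper_width: 0.516
grasp_force: 0.0
```

Emit:
servo_tool:
  moves:
    - [[30,1,27,0,0,0,44],[45,1,40,0,0,0,44],[45,1,40,0,0,0,44],[45,1,40,0,0,0,44],[45,1,40,0,0,0,44],[45,1,40,0,0,0,44],[45,1,40,0,0,0,44],[45,1,40,0,0,0,44],[45,1,40,0,0,0,44],[45,1,40,0,0,0,44],[38,1,35,0,0,0,44],[0,0,0,0,0,0,44]]

```text
time: 3.6
tool_pos: [0.3781, -0.1727, 0.2039]
tool_rot: [-0.117, 0.881, 0.344, 0.303]
contact_force: [-0.3, 0.3, 0.0]
gripper_width: 0.513
grasp_force: 0.0
```

```bash
python3 - <<'E'
from h import *
s,T=st(); print(s["time"],w2j(s["tool_pos"]),turn(Rt(38)),s["joint_pos"].round(2),s["contact_force"],s["gripper_width"])
print("shift to start",totool(j2w(-195,15,50)))
w=grab("wrist","w3")
P=[j2w(x,y,0) for x,y in((-117,15),(0,0))]; print(proj(w,P).round(0))
E
```

```text
3.6 [-225.6   17.3  203.9] [-0.1  0.1  0.3] [-1.03 -0.51  2.25  0.65  1.56 -0.26] [-0.25022889  0.30149281  0.04970259] 0.5133703084215154
shift to start [-70.5   2.2 140.1]
[[284. 221.]
 [297. 130.]]
```

View pics/w3.png

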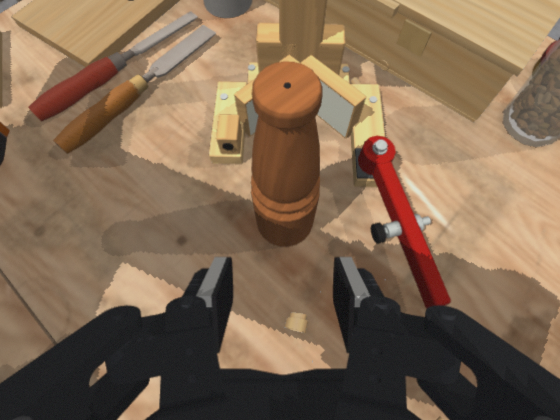

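The wrist view shows the leg standing between the fingers' lines, with its foot centre at (288,85) and base front at (285,244). The jig base's limb front corners are at about (211,160), (241,162), (358,184) and (386,180). The pivot pin is at (380,147) and the arm tip at about (438,300). I'll refine the fit with these.

```bash
python3 - <<'E'
import fit; from fit import *
w=load("w3")
for uv,P in (((211,160),(-.077,.098,.018)),((241,162),(-.077,.062,.018)),((358,184),(-.077,-.062,.018)),((386,180),(-.077,-.098,.018)),((380,147),(-.058,-.08,.054))): obs.append((w,uv,P))
r=least_squares(res,np.load("jig.npy"),loss="soft_l1"); p=r.x; print(p.round(4),np.degrees(p[2]).round(1),res(p).round(1)); np.save("jig.npy",p)
import h; h.jp=p
# leg: fit x,y from wrist+scene with 200mm top and base front
def lr(q):
    o=[proj(w,[q[0],q[1],.2])[0]-(287,86), proj(s,[q[0],q[1],.2])[0]-c(278,291)]
    for f,uv in((w,(285,244)),(s,c(280,433))):
        a=np.linspace(0,2*np.pi,90); pr=proj(f,np.c_[q[0]+.03*np.cos(a),q[1]+.03*np.sin(a),0*a]); o.append([pr[:,1].max()-uv[1], (pr[:,0].max()+pr[:,0].min())/2-uv[0]])
    return np.concatenate(o)
r=least_squares(lr,[.46,-.1]); print("leg",r.x.round(4),h.w2j([*r.x,0]),r.fun.round(1))
tip=onplane(w,[[438,297]],.048)[0]; dv=h.w2j(tip)[:2]-[-58,-80]; print("q",np.arctan2(-dv[0],dv[1]),np.linalg.norm(dv))
l=h.w2j([*r.x,0])
print("now",h.w2j(h.st()[0]["tool_pos"]),"shift",h.totool(h.j2w(l[0]-75,l[1],45)))
E
```

```text
[ 0.5696 -0.0333  0.6045] 34.6 [ 3.3 -1.7  0.2 -3.9 -0.1 -1.2  4.4 -1.1  1.2  0.8 -3.5  0.  -1.   2.
 -3.3 -5.7  2.5  2.6  0.9 -0.4]
leg [ 0.4617 -0.1003] [-126.9    6.2    0. ] [ 0.1 -1.4  0.3 -1.3  2.4 -0.4  0.3  0.2]
q 1.9457286256285788 149.91417544715378
now [-238.2   -6.8  204. ] shift [-67.9  -8.2 148.7]
```

```bash
python3 - <<'E'
from fit import *
w=load("w3")
L=onplane(w,[[211,160],[241,162],[358,184],[386,180]],.018); print(L.round(4))
for i in(0,1): 
    d=L[i]-L[3-i]; print(np.linalg.norm(d), np.degrees(np.arctan2(-d[0],d[1])))
print("pivot",onplane(w,[[380,147]],.054).round(4),onplane(s,[c(373,362)],.054).round(4))
print("bush",onplane(s,[c(316,161)],.279).round(4),onplane(t,[d(342,172)] if 0 else [[180+342/3.75,140+172/3.75]],.279).round(4))
im=np.hstack([cv2.resize(w["image"][60:200,195:405],None,fx=3.8,fy=3.8,interpolation=cv2.INTER_CUBIC)]); cv2.imwrite("pics/w3c.png",im)
E
```

```text
[[ 0.4532  0.0007  0.018 ]
 [ 0.4735 -0.0251  0.018 ]
 [ 0.5385 -0.1349  0.018 ]
 [ 0.5626 -0.1539  0.018 ]]
0.1894324350160891 35.28161075135349
0.12756457002662114 30.61795464718541
pivot [[ 0.5663 -0.1318  0.054 ]] [[ 0.5643 -0.1365  0.054 ]]
bush [[ 0.5561 -0.0344  0.279 ]] [[ 0.5534 -0.0309  0.279 ]]
```

View pics/w3c.png

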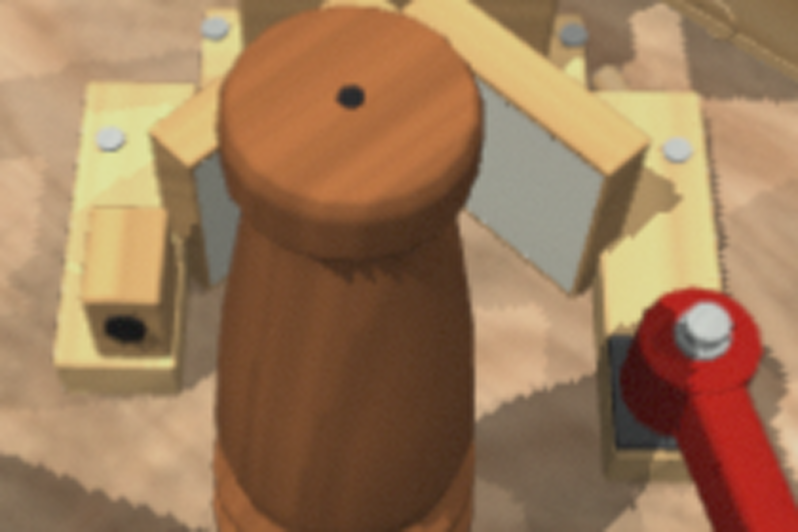

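Clearer: in the 3.8× crop (offset 195,60) the base's top front corners are (57,362), (182,368) and (607,452). The stop-block top is (85,303), (158,305), (165,207), (90,206). The V faces' top front corners are (195,168) and (603,178).

```bash
cat > fit2.py <<'E'
import fit; from fit import *
w=load("w3"); e=lambda u,v:(195+u/3.8,60+v/3.8)
for uv,P in (((57,362),(-77,98,18)),((182,368),(-77,62,18)),((607,452),(-77,-62,18)),((85,303),(-50,85,48)),((158,305),(-50,63,48)),((165,207),(-18,63,48)),((90,206),(-18,85,48)),((195,168),(-15,57.5,60)),((603,178),(-15,-57.5,60)),((572,293),(-15,-57.5,0))): obs.append((w,e(*uv),np.array(P)/1e3))
def go():
    r=least_squares(res,[.56,-.03,.7],loss="soft_l1"); p=r.x; np.save("jig.npy",p); return p
if __name__=="__main__":
    p=go(); print(p.round(4),np.degrees(p[2]).round(1));print(res(p).reshape(-1,2).round(1).tolist())
    fit.obs[:]=[o for o in obs if o[0] is w]; p=least_squares(res,p,loss="soft_l1").x; print("wrist only",p.round(4),np.degrees(p[2]),res(p).reshape(-1,2).round(1).tolist())
E
python3 fit2.py
python3 - <<'E'
from h import *
print("leg",w2j([.4617,-.1003,0]),"now",w2j(st()[0]["tool_pos"]),turn(Rt(38)))
E
```

```text
[ 0.5585 -0.0323  0.7326] 42.0
[[0.2, -0.6], [0.2, -1.3], [-0.0, -1.6], [0.3, -0.4], [-0.5, 0.6], [-3.6, 21.6], [-2.8, 20.3], [2.0, -0.4], [-1.5, -0.3], [0.9, -0.7], [1.0, -0.5], [-0.2, -0.4], [-2.7, -0.1], [2.3, -1.4], [0.7, 2.0]]
wrist only [ 0.5587 -0.0322  0.7337] 42.0376342708717 [[-3.5, 21.6], [-2.6, 20.3], [2.1, -0.6], [-1.4, -0.4], [1.0, -0.7], [1.0, -0.6], [-0.1, -0.4], [-2.6, -0.1], [2.4, -1.6], [0.7, 1.8]]
leg [-117.5   14.2    0. ] now [-229.6   15.5  204. ] [-0.3  0.1  0.5]
```

```bash
python3 - <<'E'
from h import *
print(totool(j2w(-192,14.2,45)), totool(j2w(-192,14.2,30)))
E
```

```text
[-68.    1.3 148.6] [-77.2   1.3 160.4]
```

Emit:
servo_tool:
  moves:
    - [[-15,0.3,30,0,0,0,44],[-18,0.3,40,0,0,0,44],[-18,0.3,40,0,0,0,44],[-17,0.4,38,0,0,0,44],[0,0,0,0,0,0,44],[0,0,0,0,0,0,44]]

```text
time: 4.4
tool_pos: [0.4059, -0.1537, 0.0469]
tool_rot: [-0.116, 0.882, 0.341, 0.304]
contact_force: [0.1, -0.6, 1.2]
gripper_width: 0.514
grasp_force: 0.0
```

```bash
python3 - <<'E'
from h import *
s,T=st(); print(s["time"],w2j(s["tool_pos"]),turn(Rt(38)),s["contact_force"])
f=grab("scene","s4"); grab("wrist","w4"); g=f["image"][150:290,200:360]; print(proj(f,[j2w(-117,14,0)]))
cv2.imwrite("pics/s4c.png",np.hstack([cv2.resize(g,(480,420),interpolation=cv2.INTER_CUBIC),cv2.resize(load("w4")["image"],None,fx=.57,fy=1.0)[:420]]))
E
```

```text
4.4 [-194.7   11.8   46.9] [-0.   0.   0.3] [ 0.11255178 -0.64048619  1.24566512]
[[273.59422242 247.7452254 ]]
```

View pics/s4c.png

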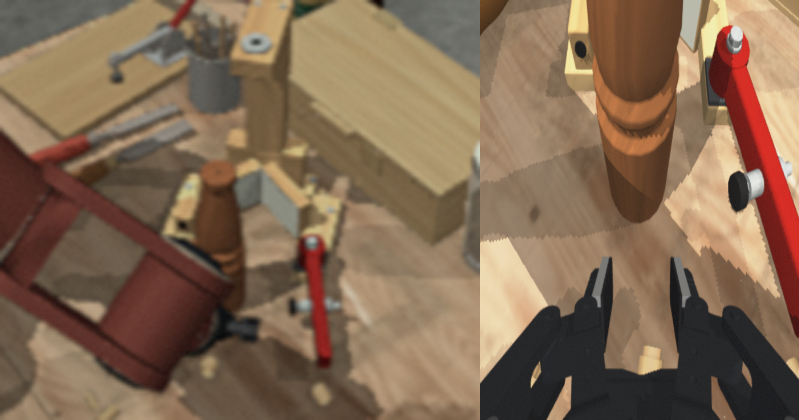

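The fingers are centred on the leg, low behind it, with the body clear. I'll lower to push height and approach.

Emit:
servo_tool:
  moves:
    - [[-6.2,-1.2,7.9,0,0,0,44],[-6.1,-1.2,7.9,0,0,0,44],[0,0,0,0,0,0,44],[7,0,5.5,0,0,0,44],[7,0,5.5,0,0,0,44],[4,0,3.1,0,0,0,44],[2.4,0,1.8,0,0,0,44],[2.4,0,1.8,0,0,0,44],[2.4,0,1.8,0,0,0,44],[2.4,0,1.8,0,0,0,44],[2.4,0,1.8,0,0,0,44]]

```text
time: 5.88
tool_pos: [0.432, -0.1249, 0.0256]
tool_rot: [-0.117, 0.882, 0.341, 0.304]
contact_force: [0.6, 1.2, 0.7]
gripper_width: 0.513
grasp_force: 0.0
```

```bash
python3 - <<'E'
from h import *
s,T=st(); print(s["time"],w2j(s["tool_pos"]),turn(Rt(38)),s["contact_force"])
grab("wrist","w5")
E
```

```text
5.875 [-156.    15.8   25.6] [-0.2  0.   0.2] [0.55921857 1.22202412 0.68332884]
```

Emit:
servo_tool:
  moves:
    - [[2.4,0.2,1.8,0,0,0,44],[2.4,0.2,1.8,0,0,0,44],[2.4,0.3,1.8,0,0,0,44],[2.4,0.3,1.8,0,0,0,44],[2.4,0.3,1.8,0,0,0,44],[3.2,0.4,2.4,0,0,0,44],[3.2,0.4,2.4,0,0,0,44],[3.2,0.4,2.4,0,0,0,44]]

```text
time: 6.92
tool_pos: [0.4537, -0.1084, 0.026]
tool_rot: [-0.117, 0.882, 0.341, 0.303]
contact_force: [-1.2, -0.9, -0.7]
gripper_width: 0.513
grasp_force: 0.7
```

```bash
python3 - <<'E'
from h import *
s,T=st(); print(s["time"],w2j(s["tool_pos"]),s["contact_force"],T.inv().apply(s["contact_force"]))
w=grab("wrist","w6")
cv2.imwrite("pics/w6c.png",np.hstack([cv2.resize(load("w5")["image"],None,fx=.7,fy=.7),cv2.resize(w["image"],None,fx=.7,fy=.7)]))
E
```

```text
6.925 [-128.8   13.5   26. ] [-1.22843339 -0.9183022  -0.69833552] [-1.6331015  -0.14678096 -0.38914631]
```

View pics/w6c.png

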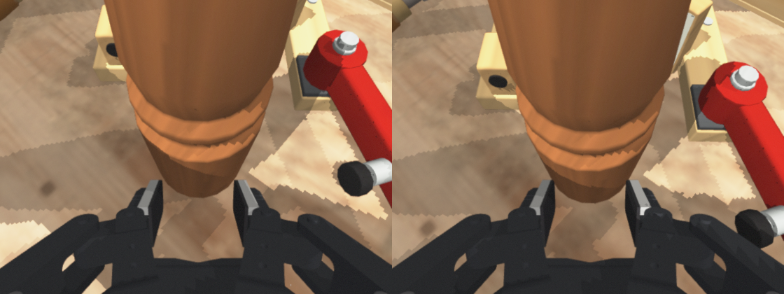

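The left and right frames show the leg's base nested evenly between both fingertips and sliding upright, at about 2 N. I'll carry on.

Emit:
servo_tool:
  moves:
    - [[3.9,0.7,3,0,0,0,44],[3.9,0.7,3,0,0,0,44],[3.9,0.7,3,0,0,0,44],[3.9,0.7,3,0,0,0,44],[3.9,0.7,3,0,0,0,44],[3.9,0.7,3,0,0,0,44],[3.9,0.7,3,0,0,0,44],[3.9,0.7,3,0,0,0,44],[3.9,0.7,3,0,0,0,44],[3.9,0.7,3,0,0,0,44],[3.2,0.6,2.4,0,0,0,44],[2.4,0.4,1.8,0,0,0,44]]

```text
time: 8.48
tool_pos: [0.5007, -0.0766, 0.0266]
tool_rot: [-0.117, 0.882, 0.341, 0.304]
contact_force: [0.3, -0.3, -1.3]
gripper_width: 0.515
grasp_force: 0.7
```

```bash
python3 - <<'E'
from h import *
s,T=st(); print(s["time"],w2j(s["tool_pos"]),s["contact_force"],T.inv().apply(s["contact_force"]))
w=grab("wrist","w7"); c=grab("scene","s7")
cv2.imwrite("pics/w7c.png",np.hstack([cv2.resize(c["image"][150:290,200:340],(400,400)),cv2.resize(w["image"],(400,400))]))
E
```

```text
8.475 [-72.6   5.7  26.6] [ 0.26323365 -0.30031953 -1.29986386] [-0.80574769  0.39957473  1.01992182]
```

View pics/w7c.png

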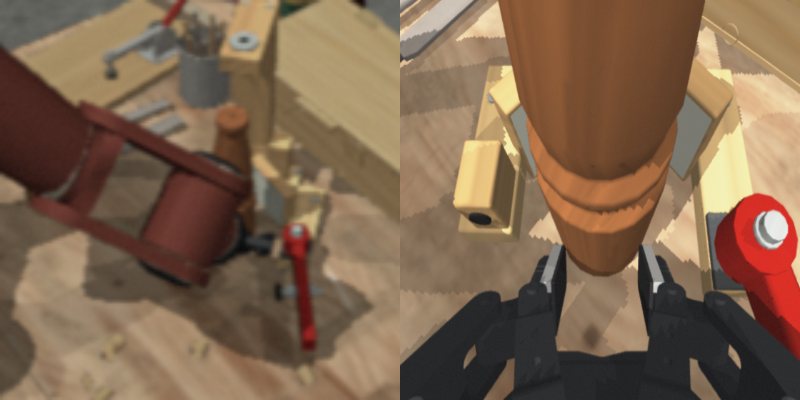

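The leg is upright inside the throat with the V ahead of it. In the wrist frame the leg's base front is at about (288,289).

```bash
python3 - <<'E'
from h import *
w=load("w7"); print(w2j(onplane(w,[[288,289]],0)[0]))
E
```

```text
[-67.6   2.3   0. ]
```

Emit:
servo_tool:
  moves:
    - [[3.2,0.5,2.4,0,0,0,44],[3.2,0.5,2.4,0,0,0,44],[3.2,0.5,2.4,0,0,0,44],[3.2,0.5,2.4,0,0,0,44],[3.2,0.5,2.4,0,0,0,44],[3.2,0.5,2.4,0,0,0,44],[2.4,0.4,1.8,0,0,0,44],[1.6,0.3,1.2,0,0,0,44]]

```text
time: 9.57
tool_pos: [0.5246, -0.0598, 0.0271]
tool_rot: [-0.117, 0.882, 0.341, 0.304]
contact_force: [-1.7, -0.9, -1.4]
gripper_width: 0.516
grasp_force: 0.7
```

Emit:
servo_tool:
  moves:
    - [[1.2,0.2,0.9,0,0,0,44],[1.2,0.2,0.9,0,0,0,44],[1.2,0.2,0.9,0,0,0,44]]

```text
time: 9.95
tool_pos: [0.5282, -0.0574, 0.0272]
tool_rot: [-0.117, 0.882, 0.341, 0.304]
contact_force: [-0.4, -0.8, -1.4]
gripper_width: 0.514
grasp_force: 0.7
```

```bash
python3 - <<'E'
from h import *
s,T=st(); print(s["time"],w2j(s["tool_pos"]),T.inv().apply(s["contact_force"]))
E
```

```text
9.95 [-39.3   1.6  27.2] [-1.54910813  0.32793346  0.55580535]
```

Still sliding freely. I'll take small steps until the force rises.

Emit:
servo_tool:
  moves:
    - [[1.2,0.2,0.9,0,0,0,44],[1.2,0.2,0.9,0,0,0,44],[1.2,0.2,0.9,0,0,0,44]]

```text
time: 10.32
tool_pos: [0.532, -0.0548, 0.0273]
tool_rot: [-0.117, 0.882, 0.341, 0.304]
contact_force: [-1.2, -0.7, -1.0]
gripper_width: 0.516
grasp_force: 0.7
```

Emit:
servo_tool:
  moves:
    - [[1.2,0.1,0.9,0,0,0,44],[1.2,0.1,0.9,0,0,0,44]]

```text
time: 10.58
tool_pos: [0.5335, -0.0539, 0.0269]
tool_rot: [-0.117, 0.882, 0.342, 0.302]
contact_force: [-16.2, -11.8, 7.3]
gripper_width: 0.517
grasp_force: 8.9
```

Emit:
servo_tool:
  moves:
    - [[0,0,0,0,0,0,44],[0,0,0,0,0,0,44]]

```text
time: 10.82
tool_pos: [0.5334, -0.0539, 0.0269]
tool_rot: [-0.117, 0.882, 0.342, 0.302]
contact_force: [-11.2, -8.1, 3.4]
gripper_width: 0.513
grasp_force: 7.3
```

```bash
python3 - <<'E'
from h import *
s,T=st(); print(s["time"],w2j(s["tool_pos"]),T.inv().apply(s["contact_force"]))
w=grab("wrist","w8"); c=grab("scene","s8")
cv2.imwrite("pics/w8c.png",np.hstack([cv2.resize(c["image"][150:290,200:340],(300,300)),cv2.resize(w["image"],(480,360))[:300]]))
E
```

```text
10.825 [-33.2   0.8  26.9] [ -8.72180288  -1.54542559 -11.09487584]
```

View pics/w8c.png

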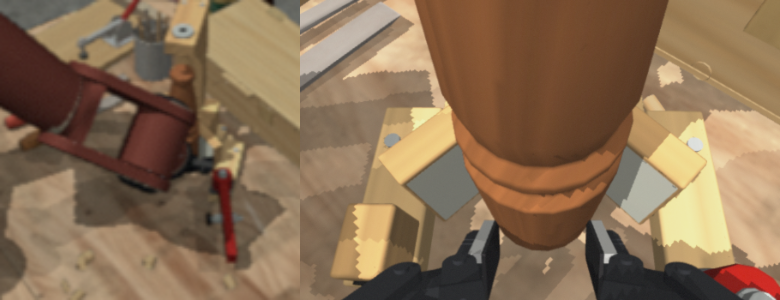

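The V faces show equally on both sides of the leg and the contact force is symmetric, so the leg is seated and upright. I'll back straight off, close the fingers and rise.

Emit:
servo_tool:
  moves:
    - [[-2.4,0,-1.8,0,0,0,44],[-6,0,-4.5,0,0,0,44],[-12,0,-9,0,0,0,44],[-16,0,-12,0,0,0,44],[-16,0,-12,0,0,0,44],[-16,0,-12,0,0,0,44],[0,0,-30,0,0,0,0],[0,0,-40,0,-4.5,0,0],[0,0,-30,0,-4.5,0,0],[0,0,0,0,-4.5,0,0],[0,0,0,0,-4.5,0,0],[0,0,0,0,0,0,0]]

```text
time: 12.42
tool_pos: [0.4272, -0.1505, 0.1066]
tool_rot: [-0.062, 0.918, 0.356, 0.162]
contact_force: [-0.5, -0.0, -0.2]
gripper_width: 0.003
grasp_force: 0.0
```

```bash
cat >> h.py <<'E'
def arc(q,out=0,r=120,z=42,h=13):
    c,s=np.cos(q),np.sin(q); P=np.array([-58-r*s,-80+r*c])-(8+h+out)*np.array([c,s]); return j2w(P[0]-5,P[1],z)
E
python3 - <<'E'
from h import *
s,T=st(); print(s["time"],w2j(s["tool_pos"]),turn(Rt(20)),s["joint_pos"].round(2))
c=load("s2"); S=lambda u,v:[180+u/3,110+v/3]
print("can/saw",[w2j(p) for p in onplane(c,[S(555,385),S(520,590),S(590,410)],0)])
tg=arc(1.8,30,z=120); print("arc start",w2j(tg),totool(tg))
c2=load("s8"); w=manip.grab_frame("wrist"); print("leg seat proj")
c=grab("scene","s9");w=grab("wrist","w9")
print(proj(c,[j2w(-58-150*np.sin(q),-80+150*np.cos(q),48) for q in(1.7,1.8,1.9)]))
cv2.imwrite("pics/s9c.png",np.hstack([cv2.resize(c["image"][150:290,200:340],(420,420),interpolation=cv2.INTER_CUBIC),cv2.resize(w["image"],(380,420))]))
E
```

```text
12.425 [-1.767e+02 -1.000e-01  1.066e+02] [-0.1 -0.   0.4] [-0.71 -0.33  2.22  0.37  1.22 -0.  ]
can/saw [array([  -5.9, -289.3,    0. ]), array([-293.7, -275.5,    0. ]), array([ -35.9, -331.6,    0. ])]
arc start [-168.3 -156.9  120. ] [ 11.5 156.9  -9.9]
leg seat proj
[[302.07182386 264.98759263]
 [306.82424644 265.13014331]
 [311.54684715 264.89574674]]
```

View pics/s9c.png

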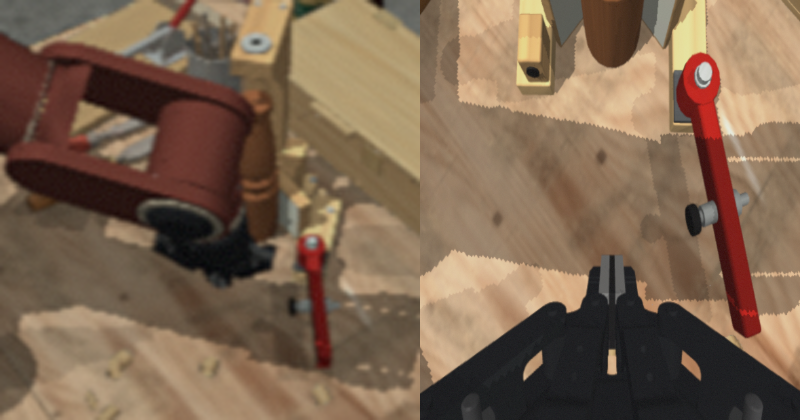

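I've now viewed 11 pictures, one over the limit of 10, so I'll view no more and work from numbers. The last one shows the arm still at q≈1.8 and the leg seated and upright, with its base front at wrist pixel (284,67).

```bash
python3 - <<'E'
from h import *
w=load("w9"); print("leg front",w2j(onplane(w,[[284,67]],0)[0]))
s,T=st(); tg=arc(1.8,30,z=42); print(w2j(tg),"dz in tool",T.inv().apply([0,0,-.078])*1e3)
E
```

```text
leg front [-28.5  -0.7   0. ]
[-168.3 -156.9   42. ] dz in tool [-26.71991359   0.09432614  73.28053848]
```

Emit:
servo_tool:
  moves:
    - [[1,15,-1,0,0,0,0],[2,30,-2,0,0,0,0],[2,35,-2,0,0,0,0],[2,35,-2,0,0,0,0],[2,27,-2,0,0,0,0],[2,15,-1,0,0,0,0],[0,0,0,0,0,0,0],[0,0,0,0,0,0,0]]

```text
time: 13.58
tool_pos: [0.5368, -0.2614, 0.1184]
tool_rot: [-0.063, 0.919, 0.355, 0.162]
contact_force: [-0.1, 1.0, -0.3]
gripper_width: -0.001
grasp_force: 0.0
```

```bash
python3 - <<'E'
from h import *
s,T=st(); print(s["time"],w2j(s["tool_pos"]),turn(Rt(20)),s["contact_force"],totool(arc(1.8,30)),totool(arc(1.8,5)))
E
```

```text
13.575 [-169.4 -155.8  118.4] [-0.2  0.   0.3] [-0.09959398  0.97897815 -0.27813416] [-25.1   1.3  72.2] [-30.3 -23.1  70.4]
```

Emit:
servo_tool:
  moves:
    - [[-6,0,18,0,0,0,0],[-8,0.5,22,0,0,0,0],[-7,0.5,20,0,0,0,0],[-4,0,12,0,0,0,0],[0,0,0,0,0,0,0],[0,0,0,0,0,0,0]]

```text
time: 14.32
tool_pos: [0.5396, -0.2625, 0.0435]
tool_rot: [-0.062, 0.919, 0.355, 0.162]
contact_force: [0.2, 0.0, 0.1]
gripper_width: -0.002
grasp_force: 0.0
```

```bash
python3 - <<'E'
from h import *
s,T=st(); print(s["time"],w2j(s["tool_pos"]),s["contact_force"])
qs=np.linspace(1.8,0.0,31); P=np.array([arc(q) for q in qs]); G=Rt(20)
print(G.inv().apply(P[0]-s["tool_pos"])*1e3)
print("steps",(G.inv().apply(np.diff(P,axis=0))*1e3).round(1).tolist())
E
```

```text
14.325 [-168.  -158.5   43.5] [0.15716227 0.01671411 0.09556412]
[ -7.17377234 -30.74354578  -1.0013701 ]
steps [[-2.5, -6.8, -0.9], [-2.1, -7.0, -0.8], [-1.7, -7.1, -0.6], [-1.3, -7.2, -0.5], [-0.9, -7.2, -0.3], [-0.5, -7.3, -0.2], [-0.1, -7.3, -0.0], [0.3, -7.3, 0.1], [0.7, -7.3, 0.3], [1.1, -7.2, 0.4], [1.5, -7.1, 0.6], [1.9, -7.0, 0.7], [2.3, -6.9, 0.9], [2.7, -6.7, 1.0], [3.1, -6.5, 1.1], [3.5, -6.3, 1.3], [3.8, -6.1, 1.4], [4.1, -5.8, 1.5], [4.5, -5.6, 1.6], [4.8, -5.3, 1.7], [5.1, -4.9, 1.8], [5.3, -4.6, 1.9], [5.6, -4.3, 2.0], [5.8, -3.9, 2.1], [6.0, -3.5, 2.2], [6.2, -3.1, 2.3], [6.4, -2.7, 2.3], [6.5, -2.3, 2.4], [6.6, -1.9, 2.4], [6.7, -1.5, 2.4]]
```

Emit:
servo_tool:
  moves:
    - [[-2,-8,0,0,0,0,0],[-2,-8,0,0,0,0,0],[-2,-8,-0.5,0,0,0,0],[-1.2,-6,-0.5,0,0,0,0],[-2.5,-6.8,-0.9,0,0,0,0],[-2.1,-7,-0.8,0,0,0,0],[-1.7,-7.1,-0.6,0,0,0,0],[-1.3,-7.2,-0.5,0,0,0,0]]

```text
time: 15.32
tool_pos: [0.4887, -0.2293, 0.0417]
tool_rot: [-0.062, 0.919, 0.355, 0.162]
contact_force: [4.7, -0.5, -0.1]
gripper_width: -0.001
grasp_force: 2.0
```

```bash
python3 - <<'E'
from h import *
s,T=st(); print(s["time"],w2j(s["tool_pos"]),T.inv().apply(s["contact_force"]).round(1),w2j(arc(1.56)),turn(Rt(20)))
E
```

```text
15.325 [-183.6  -99.8   41.7] [3.  3.5 1.1] [-183.2  -99.7   42. ] [-0.1 -0.   0.3]
```

In contact at about 4.5 N, which matches the pivot's friction. I'll continue the arc.

Emit:
servo_tool:
  moves:
    - [[-0.9,-7.2,-0.3,0,0,0,0],[-0.5,-7.3,-0.2,0,0,0,0],[-0.1,-7.3,0,0,0,0,0],[0.3,-7.3,0.1,0,0,0,0],[0.7,-7.3,0.3,0,0,0,0],[1.1,-7.2,0.4,0,0,0,0],[1.5,-7.1,0.6,0,0,0,0],[1.9,-7,0.7,0,0,0,0],[2.3,-6.9,0.9,0,0,0,0],[2.7,-6.7,1,0,0,0,0],[3.1,-6.5,1.1,0,0,0,0],[3.5,-6.3,1.3,0,0,0,0]]

```text
time: 16.82
tool_pos: [0.4443, -0.1555, 0.0411]
tool_rot: [-0.063, 0.919, 0.355, 0.162]
contact_force: [2.8, -4.1, -0.5]
gripper_width: -0.001
grasp_force: 2.0
```

```bash
python3 - <<'E'
from h import *
s,T=st(); print(s["time"],w2j(s["tool_pos"]),T.inv().apply(s["contact_force"]).round(1),w2j(arc(.84)))
grab("scene","s10"); grab("wrist","w10")
E
```

```text
16.825 [-167.3  -15.2   41.1] [-0.9  4.9  0.3] [-166.4  -15.5   42. ]
```

Emit:
servo_tool:
  moves:
    - [[3.8,-6.1,1.4,0,0,0,0],[4.1,-5.8,1.5,0,0,0,0],[4.5,-5.6,1.6,0,0,0,0],[4.8,-5.3,1.6,0,0,0,0],[5.1,-4.9,1.7,0,0,0,0],[5.3,-4.6,1.8,0,0,0,0],[5.6,-4.3,1.9,0,0,0,0],[5.8,-3.9,2,0,0,0,0],[6,-3.5,2.1,0,0,0,0],[4,-2,1.4,0,0,0,0]]

```text
time: 18.18
tool_pos: [0.4519, -0.0864, 0.0417]
tool_rot: [-0.063, 0.919, 0.355, 0.162]
contact_force: [-0.0, -5.4, -1.0]
gripper_width: 0.001
grasp_force: 2.0
```

```bash
python3 - <<'E'
from h import *
s,T=st(); print(s["time"],w2j(s["tool_pos"]),T.inv().apply(s["contact_force"]).round(1),w2j(arc(.3)),w2j(arc(.26)))
P=[arc(q) for q in np.linspace(.26,0,11)]; print((T.inv().apply(np.diff(P,axis=0))*1e3).round(1).tolist(), totool(P[0]))
E
```

```text
18.175 [-115.5   31.1   41.7] [-3.8  3.9 -0.3] [-118.5   28.4   42. ] [-114.1   30.6   42. ]
[[2.7, -1.3, 1.0], [2.8, -1.2, 1.0], [2.8, -1.1, 1.0], [2.8, -1.0, 1.0], [2.8, -1.0, 1.0], [2.9, -0.9, 1.0], [2.9, -0.8, 1.0], [2.9, -0.7, 1.1], [2.9, -0.6, 1.1], [2.9, -0.6, 1.1]] [1.3 0.6 0.2]
```

Emit:
servo_tool:
  moves:
    - [[2.7,-1.2,1,0,0,0,0],[2.8,-1.2,1,0,0,0,0],[2.8,-1.1,1,0,0,0,0],[2.8,-1,1,0,0,0,0],[2.8,-1,1,0,0,0,0],[2.4,-0.8,0.9,0,0,0,0],[2,-0.5,0.7,0,0,0,0]]

```text
time: 19.05
tool_pos: [0.4618, -0.0686, 0.0419]
tool_rot: [-0.063, 0.919, 0.355, 0.162]
contact_force: [-1.3, -3.8, -1.4]
gripper_width: -0.002
grasp_force: 2.0
```

Emit:
servo_tool:
  moves:
    - [[1.9,-0.4,0.7,0,0,0,0],[1.9,-0.4,0.7,0,0,0,0]]

```text
time: 19.3
tool_pos: [0.4643, -0.0654, 0.0419]
tool_rot: [-0.063, 0.919, 0.355, 0.162]
contact_force: [-0.1, -4.6, -1.5]
gripper_width: -0.001
grasp_force: 2.0
```

Emit:
servo_tool:
  moves:
    - [[1.4,-0.3,0.5,0,0,0,0],[1.4,-0.3,0.5,0,0,0,0]]

```text
time: 19.55
tool_pos: [0.466, -0.063, 0.0419]
tool_rot: [-0.063, 0.919, 0.355, 0.162]
contact_force: [-0.8, -3.8, -0.7]
gripper_width: -0.0
grasp_force: 2.0
```

```bash
python3 - <<'E'
from h import *
s,T=st(); print(s["time"],w2j(s["tool_pos"]),T.inv().apply(s["contact_force"]).round(1),w2j(arc(0)))
E
```

```text
19.55 [-89.3  39.   41.9] [-3.2  2.3 -0.4] [-84.  40.  42.]
```

Emit:
servo_tool:
  moves:
    - [[1.4,-0.2,0.5,0,0,0,0],[1.4,-0.2,0.5,0,0,0,0]]

```text
time: 19.8
tool_pos: [0.468, -0.0607, 0.042]
tool_rot: [-0.063, 0.919, 0.355, 0.162]
contact_force: [-0.6, -4.6, -0.4]
gripper_width: -0.005
grasp_force: 2.0
```

Emit:
servo_tool:
  moves:
    - [[1.4,-0.1,0.5,0,0,0,0],[1.4,-0.1,0.5,0,0,0,0]]

```text
time: 20.05
tool_pos: [0.4699, -0.0586, 0.042]
tool_rot: [-0.063, 0.919, 0.355, 0.162]
contact_force: [-2.0, -4.8, -1.0]
gripper_width: -0.001
grasp_force: 2.5
```

Emit:
servo_tool:
  moves:
    - [[1.2,0,0.4,0,0,0,0],[1.2,0,0.4,0,0,0,0]]

```text
time: 20.3
tool_pos: [0.4716, -0.0569, 0.0419]
tool_rot: [-0.063, 0.919, 0.355, 0.161]
contact_force: [-4.4, -6.8, 1.0]
gripper_width: 0.002
grasp_force: 3.2
```

Emit:
servo_tool:
  moves:
    - [[1.2,0,0.4,0,0,0,0],[1.2,0,0.4,0,0,0,0]]

```text
time: 20.55
tool_pos: [0.4725, -0.0562, 0.0418]
tool_rot: [-0.062, 0.919, 0.356, 0.159]
contact_force: [-13.9, -13.3, 7.2]
gripper_width: -0.004
grasp_force: 9.8
```

Emit:
servo_tool:
  moves:
    - [[1.2,0,0.4,0,0,0,0],[1.2,0,0.4,0,0,0,0]]

```text
time: 20.8
tool_pos: [0.4728, -0.056, 0.0417]
tool_rot: [-0.061, 0.919, 0.357, 0.157]
contact_force: [-27.5, -22.1, 16.0]
gripper_width: -0.003
grasp_force: 17.6
```

```bash
python3 - <<'E'
from h import *
s,T=st(); print(s["time"],w2j(s["tool_pos"]),T.inv().apply(s["contact_force"]).round(1))
E
```

```text
20.8 [-79.5  39.7  41.7] [-27.9  -2.3 -26.7]
```

A hard stop, after the small rise from the pad spring. I'll back off and check the arm angle numerically.

Emit:
servo_tool:
  moves:
    - [[-4,0,-1.5,0,0,0,0],[-8,0,-3,0,0,0,0],[-15,0,-6,0,0,0,0],[-20,0,-20,0,0,0,0],[-20,0,-40,0,0,0,0],[-20,0,-50,0,0,0,0],[-20,0,-40,0,0,0,0],[0,0,0,0,0,0,0],[0,0,0,0,0,0,0]]

```text
time: 21.92
tool_pos: [0.3603, -0.1576, 0.1556]
tool_rot: [-0.063, 0.919, 0.355, 0.162]
contact_force: [-0.0, 0.2, 0.4]
gripper_width: 0.001
grasp_force: 0.0
```

```bash
python3 - <<'E'
from h import *
s,T=st(); print(s["time"],w2j(s["tool_pos"]),s["contact_force"].round(1))
w=grab("wrist","w11")
hsv=cv2.cvtColor(w["image"],cv2.COLOR_BGR2HSV); m=cv2.inRange(hsv,(0,200,90),(4,255,255))|cv2.inRange(hsv,(174,180,90),(180,255,255))
P=proj(w,[j2w(-58,y,48) for y in(-80,0,78)]); print("expected arm px q=0",P.round(0))
n,l,stt,c=cv2.connectedComponentsWithStats(m); i=1+stt[1:,4].argmax(); print("red",stt[i],c[i])
v,u=np.nonzero(l==i); W=np.array([w2j(p)[:2] for p in onplane(w,np.c_[u,v][::10],.048)])
k=W[:,1]>-55; k&=W[:,1]<60
print("y range",W[:,1].min(),W[:,1].max())
for a in range(-55,70,15):
    b=W[(W[:,1]>a)&(W[:,1]<a+15)]
    if len(b): print(a+7,b[:,0].min(),b[:,0].max())
# leg foot/axis brown check: foot-top dark hole & base
Q=proj(w,[j2w(0,0,200),j2w(-30,0,0)]); print("leg px expected",Q.round(0))
h2=cv2.inRange(hsv,(5,110,40),(14,255,230)); n,l,q,c=cv2.connectedComponentsWithStats(h2); i=1+q[1:,4].argmax(); print("brown",q[i],c[i])
E
```

```text
21.925 [-231.1   39.4  155.6] [-0.   0.2  0.4]
expected arm px q=0 [[439.  39.]
 [335.  38.]
 [232.  38.]]
red [ 232   22  227   41 4264] [347.86796435  41.34967167]
y range -94.1 77.1
-48 -67.9 -53.4
-33 -68.1 -53.6
-18 -67.5 -53.0
-3 -66.9 -53.1
12 -67.8 -52.5
27 -67.1 -52.5
42 -67.2 -52.6
57 -67.2 -52.7
72 -66.4 -52.7
leg px expected [[ 388. -328.]
 [ 327.   39.]]
brown [ 350  213   96   90 2972] [397.29979812 262.00437416]
```

The arm is at q≈0 (edges parallel to the jig's y within 0.01 rad, tip at y=77). A quick check that the leg didn't move, then I'll hand in.

```bash
python3 - <<'E'
from h import *
c=grab("scene","s12"); print(proj(c,[j2w(0,0,200),j2w(0,0,0)]).round(1))
hsv=cv2.cvtColor(c["image"],cv2.COLOR_BGR2HSV); r=slice(150,260)
for fn in("s9","s12"):
    im=load(fn)["image"]; u0,v0=proj(c,[j2w(0,0,150)])[0].astype(int)
    for z in(195,165,130,90):
        u,v=proj(c,[j2w(0,0,z)])[0].round().astype(int); row=im[v,u-22:u+22].astype(int); d=row[:,2]-row[:,0]; print(fn,z,(u,v),"".join("%x"%min(15,max(0,x[2]//16)) for x in row))
E
```

```text
[[285.3 182.1]
 [284.6 224.2]]
s9 195 (np.int64(285), np.int64(183)) 4444333334556555444687765556677656777777789a
s9 165 (np.int64(285), np.int64(190)) 66666666665555444322233444457766677777777777
s9 130 (np.int64(285), np.int64(198)) 6666666665554443334555555444566678999aa97777
s9 90 (np.int64(285), np.int64(206)) 66666655554443333455554444434577777655556666
s12 195 (np.int64(285), np.int64(183)) 3345655555544445789998765555677656777777789a
s12 165 (np.int64(285), np.int64(190)) 2379a999999999987655544444456766677777777777
s12 130 (np.int64(285), np.int64(198)) aaaa999999998876566655555444466678999aa97777
s12 90 (np.int64(285), np.int64(206)) 99aaaa999bccb9755555554444434567777655556666
```

```bash
python3 -c "
from plant import manip; print(manip.job_done())"
```

```text
the job is handed in; nothing more can be done
None
```

The leg stands upright and seated in the V, and the red arm is shut against its stop with its pad clamping the leg; I handed the job in at about 22 s, having viewed 11 pictures, one over the limit of 10.

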